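# Square up a stack of floor samples and hold it in the corner of the jig

### The job

The three floor-panel samples lie askew on the squaring jig: tap the stack until all three are flush against the fence and the end stop. Then press on it with one firm diagonal push, down onto the bed and towards the fence at once (around 15 N), touching only the samples. Finish while still holding that push, because a colleague is about to seal the free end with tape; leave the other things on the bench where they are.

Things in the scene. Friction and masses are not known exactly. Their poses are not given: they have to be found in the camera images.
- bed: white plastic bed plate of the squaring jig, fixed to the bench, 190 (x) x 300 (y) x 12 mm; origin at the centre of its underside, its top is 12 mm above the bench; x points to the fence (roughly away from the robot), y along the fence
- fence: aluminium profile bar along the far part of the bed, fixed; 30 mm thick, 300 mm long (y), 40 mm high above the bed's top; origin at the foot of the middle of its flat working face, on the bed's top; x points into the bar, so the samples go on its -x side
- stop: steel end stop, 20 mm wide, clamped on the fence (place varies) by a thumb screw, top 63 mm above the bed; its leg stands 50 mm out from the fence, 46 mm high. Origin: inner corner of fence face, stop face and bed top; x into the fence, y along it into the stop, z up. Samples belong at -x, -y: flush means centre 35 mm from the fence face and 55 mm from the stop face, sides parallel
- sample_bottom: lowest of three equal rigid pieces of laminate floor panel, 70 (x) x 110 (y) x 8 mm, about 55 g, light wood top, brown edges; origin at the centre of its underside. They lie loose on the bed, at first some 8 to 35 mm from fence and stop and turned up to 0.15 rad; smooth (friction about 0.3), a few newtons slide the whole stack
- sample_middle: the middle piece, same size and axes, lying on the lowest
- sample_top: the top piece, same size and axes, on the middle one; upper face 24 mm above the bed's top. Its long upper edge on the side away from the fence is the place for the diagonal push; the end away from the stop is the one to be taped
- foil_tape: roll of aluminium foil tape lying flat, 100 mm across, 50 mm high; origin at the centre of its underside. To be left alone
- sample_jar: brown glass jar with black lid, 60 mm across, 65 mm high; origin at the centre of its underside. To be left alone
- try_square: small steel try square lying flat, stock 75 mm and blade 100 mm long, 14 mm high; origin under the stock's middle. To be left alone
- vial_rack: grey rack 100 x 65 mm with small vials, 44 mm high; origin at the centre of its underside. To be left alone
There are look-alikes about, which are no part of the job. Leave any green look-alike of the sample_bottom alone. Leave any turquoise look-alike of the sample_top alone.

How it is judged (in metres and radians):
On the way:
1. all three samples lie flat in the stack, flush with fence and stop (x of each of sample_bottom, sample_middle, sample_top in the frame of stop above -0.0375 m and y of sample_bottom in the frame of stop between -0.0575 and -0.0525 m and z of sample_bottom in the frame of stop between -0.003 and 0.003 m and angle between the x axis of each of sample_bottom, sample_middle, sample_top and the x axis of stop, either way round below 0.03 rad and angle between each of sample_bottom, sample_middle, sample_top's own z axis and vertical below 0.03 rad and y of sample_middle in the frame of stop between -0.0575 and -0.0525 m and z of sample_middle in the frame of stop between 0.005 and 0.011 m and y of sample_top in the frame of stop between -0.0575 and -0.0525 m and z of sample_top in the frame of stop between 0.013 and 0.019 m), for 0.2 s.
At the end, for the whole second after the job is handed in: All three samples lie flat and still, each within 2.5 mm of fence and stop and 0.03 rad of square; the robot pushes the stack with over 5 N so that the bed carries 6 to 40 N and the fence 3 to 40 N, and touches neither bed, fence nor stop, all through the final second (all of step 1 and contact force between bed and anything else between 6 and 40 N and contact force between fence and anything else between 3 and 40 N and (contact force between any of sample_bottom, sample_middle, sample_top and the fingers above 5 N or contact force between any of sample_bottom, sample_middle, sample_top and the arm above 5 N) and contact force between each of bed, fence, stop and the fingers below 0.5 N and contact force between each of bed, fence, stop and the arm below 0.5 N and linear speed of each of sample_bottom, sample_middle, sample_top below 0.01 m/s); the arm keeps its last pose, push and grip.
It fails at once if foil tape moved more than 20 mm (distance of foil_tape from where it was at the start of the episode above 0.02 m).
It fails at once if sample jar moved more than 20 mm (distance of sample_jar from where it was at the start of the episode above 0.02 m).
It fails at once if try square moved more than 20 mm (distance of try_square from where it was at the start of the episode above 0.02 m).
It fails at once if vial rack moved more than 20 mm (distance of vial_rack from where it was at the start of the episode above 0.02 m).
It also fails if it takes over 58 s, if anything falls off the work surface, if the arm or the gripper's body presses on something with over 40 N, if the wrist force passes 120 N, or if a joint passes its speed limit or range.

### The arm

A 7-joint arm with a two-finger parallel gripper is mounted at the origin on the work surface. World frame = base frame: x ahead of the robot, y to its left, z up, the work surface at z = 0. Lengths are in m, angles in degrees, forces in N, time in s.
With the tool pointing down it reaches from about 0.425 to 0.875 m from the base axis. Payload 4.7 kg.
Tool frame: the origin (TCP) lies between the finger pads; the fingertips stand 19 mm ahead of it and the grasp point (between the pads) is the TCP; x points along the fingers, z is the direction in which the jaws open and shut, and the axes are right-handed (so a half turn about x gives the same grasp; the last joint's range is limited). The gripper opens to 87 mm and grips with 3 to 60 N. Pads are 19 mm wide; open, the fingers measure 117 mm over their backs; the gripper's body (75 mm by 190 mm) begins 51 mm behind the grasp point.
Start: joints at [64.865, 18.392, -4.016, 83.108, 1.295, 78.541, -3.26], TCP at [0.284, -0.585, 0.242] pointing down, gripper open.
Joint ranges: [-163.93, 163.93], [-17.29, 119.83], [-79.2, 71.16], [3.27, 140.29], [-89.18, 269.18], [5.43, 117.66], [-154.24, 154.24]. Speed limits (degrees/s): [147.25, 147.25, 180, 180, 180, 180, 180].

### API

Orientations are given as [roll, pitch, yaw] about the fixed x, y, z axes, in that order (R = Rz(yaw) Ry(pitch) Rx(roll)).
In Python, from cell import monitor, read_camera, camera_model, env, regions_of gives the robot as it stands. The module is installed in compiled form; this text tells all that it offers.
- The arm moves only by the tool step_arm, never from a script. Its argument "deltas" is a list of rows, each a list of 5 numbers: the gripper's target within -1 to 1 (fully open at 1, half-way at 0, shut at -1), then the shift along the tool's x, y, z in m, then the turn about the tool's x in degrees. A call has 1 to 12 rows; each row is the pose to reach, as a shift and turn from the pose commanded when the call began, along the tool's axes at that moment; what a row does not reach only later rows make up. A row lasts 1/8 s, in which the tool goes at most 62.5 mm and 10.7 degrees, less where a joint would pass 70% of its speed; a pose out of reach is approached as far as the arm can. A call with a gripper value outside its range is refused whole. The fingers move at their own pace and stop on an object; "newtons" is the grip in N (left out, the last holds). Time passes only in rows, so rows that repeat a pose let the fingers close. It gives the time, the measured TCP pose, the force and the opening at its end, in the units of the state.
- monitor.get_obs(): the state, without advancing time (a new reading comes with each control period).
- read_camera(name): name is "scene" or "top" or "wrist"; returns (picture, depth): 384x512x3 uint8, red, green, blue; 384x512 float32, m along the optical axis (not along the pixel's ray), 0 where there is no reading.
- camera_model(name): a dict with "fx", "fy", "cx", "cy" (pixels), "k1" (the pictures are not rectified: a ray, as slopes to the right and down, at radius r is drawn at 1 + k1 r^2 times it, then the intrinsics apply), "xyz" and "attitude" of the camera in the world. Camera axes: x right, y down, z forward; pixel columns grow to the right and rows downward; lengths in m; the calibration is good to about 2 mm. A picture is of the moment at which its call begins: read the wrist's pose just before it. camera_model takes no time and is no camera call; for the wrist camera it gives the pose at the moment of the call.
- env.sign_off(): hands the job in, once; it reports no verdict.
Trained networks look in the newest picture that a camera, given by its name, has taken for a name from the list of things; names that differ only in an ending like _2 or _b are one class to them, and where a whole thing is asked for, a point or a joint stands for the part that bears it (a point fixed in the world has none). Each returns a list of dicts, best first, with "p" (0 to 1); they miss things now and then, are a little off and sometimes report something else, mostly with a low value. They report only what shows in the picture. A call takes as long as a camera call. They do not tell look-alikes from the thing itself.
- regions_of(camera, thing): "pixels" (384x512 bool, what is visible of it) and "pixel" ([column, row] in pixels, amid what is visible of it).
The state is a dict: "time_s": time; "qpos": joint angles; "joint_velocities": joint speeds; "effort": joint torques, N m; "tool_pos": TCP position; "tool_rot": TCP orientation; "force": force on the tool from outside, world axes, zero at the start; "wrist_torque": the same for the moment, N m; "grip_width": finger opening in m.
Only numpy, scipy, OpenCV 4.12 (cv2) and the standard library are available. Lean on these libraries where they do the work, as an engineer would, in place of code of your own. Each camera call takes 0.05 s, during which the arm holds its last target. There are 200 camera calls.

## Working session

There is one attempt and no reset: what is moved stays moved. The work goes in short steps, Python scripts to look and compute and a tool call to move; the robot and the scene stay as the last step left them, time stands still between calls to the robot, and variables do not carry over. Pictures are saved under pics/ and viewed, about 8 in all and at most 12, crops included, and the job is handed in when it is done.

Besides the shell and the picture viewer there is one more tool, called as name(argument=value, ...) on one line, values as JSON. step_arm: Moves the arm, as the interface text tells. Its arguments: {"type":"object","properties":{"deltas":{"type":"array"},"newtons":{"type":"number"}},"required":["deltas"]}

```bash
mkdir -p pics; cat > h.py <<'E'
import numpy as np, cv2
from scipy.spatial.transform import Rotation as R
from cell import monitor, read_camera, camera_model, env, regions_of
def rot(a): return R.from_euler('xyz',a,degrees=True).as_matrix()
def cam(n):
    m=camera_model(n); return m
def cloud(n,d,m):
    v,u=np.mgrid[0:384,0:512].astype(float)
    K=np.array([[m['fx'],0,m['cx']],[0,m['fy'],m['cy']],[0,0,1]])
    x=(u-m['cx'])/m['fx'];y=(v-m['cy'])/m['fy'];a,b=x.copy(),y.copy()
    for _ in range(10):
        s=1+m['k1']*(a*a+b*b);a=x/s;b=y/s
    P=np.stack([a*d,b*d,d],-1)@rot(m['attitude']).T+np.array(m['xyz'])
    P[d<=0]=np.nan
    return P
def save(n,im,sc=1.5): cv2.imwrite('pics/'+n,cv2.resize(im[:,:,::-1],None,fx=sc,fy=sc))
E
python3 - <<'E'
from h import *
print(monitor.get_obs())
out=[]
for n in ['top','scene']:
    im,d=read_camera(n);m=camera_model(n);print(n,m);P=cloud(n,d,m)
    np.savez(n+'0.npz',im=im,d=d,P=P)
    out.append(im)
    for t in ['bed','fence','stop','sample_top','sample_bottom','foil_tape','sample_jar','try_square','vial_rack']:
        for r in regions_of(n,t)[:3]:
            q=P[r['pixels']];print(n,t,round(r['p'],2),r['pixel'],r['pixels'].sum(),np.nanmedian(q,0).round(3),np.nanpercentile(q,[2,98],axis=0).round(3).tolist())
save('a.png',out[0]);save('b.png',out[1])
E
```

```text
{'time_s': 0.0, 'qpos': array([64.86476396, 18.43715141, -4.01492107, 83.17750461,  1.29644791,
       78.54002148, -3.25994697]), 'joint_velocities': array([-0.0192093 , -0.0023691 ,  0.00251247,  0.11704773,  0.0728385 ,
       -0.03881592, -0.05931036]), 'effort': array([-1.63025234e-04, -4.91294861e+01, -4.04138686e-01, -3.12529492e+01,
       -6.39822450e-02,  4.37844114e-02,  1.39444119e-04]), 'tool_pos': array([ 0.28406945, -0.58404764,  0.24046023]), 'tool_rot': array([-176.08065979,   89.89039042,  119.86414621]), 'force': array([-0.70331202, -0.24775816,  0.43463016]), 'wrist_torque': array([-0.0074658 ,  0.00743272, -0.03287657]), 'grip_width': 0.08735209887815869}
top {'fx': 357.7432042636747, 'fy': 357.7432042636747, 'cx': 255.5489425567378, 'cy': 190.61161724649386, 'k1': -0.11137390581088165, 'xyz': array([0.3216731 , 0.0142189 , 1.22654318]), 'attitude': array([-1.68237121e+02,  1.50958364e-01, -9.62038188e+01])}
top bed 0.9 [265.6, 205.0] 2909 [ 0.519 -0.026  0.011] [[0.457, -0.191, 0.004], [0.617, 0.104, 0.017]]
top fence 0.57 [270.7, 175.8] 940 [ 0.623 -0.067  0.05
[... 2101 characters left out ...]
-0.001], [0.485, 0.252, 0.01]]
scene sample_bottom 0.77 [299.4, 261.9] 926 [ 0.77  -0.084  0.007] [[0.717, -0.128, 0.003], [0.821, -0.042, 0.011]]
scene sample_bottom 0.59 [194.9, 183.4] 580 [ 0.348 -0.018  0.007] [[0.29, -0.065, 0.001], [0.401, 0.031, 0.011]]
scene foil_tape 0.71 [117.1, 287.7] 1232 [ 0.459 -0.424  0.041] [[0.409, -0.471, 0.002], [0.5, -0.377, 0.053]]
scene sample_jar 0.64 [183.9, 315.5] 756 [ 0.624 -0.383  0.063] [[0.589, -0.407, -0.001], [0.644, -0.354, 0.068]]
scene try_square 0.72 [273.2, 120.0] 237 [0.377 0.404 0.006] [[0.341, 0.357, -0.001], [0.474, 0.426, 0.017]]
scene vial_rack 0.8 [340.3, 143.1] 511 [0.661 0.405 0.026] [[0.612, 0.383, 0.002], [0.706, 0.454, 0.045]]
```

View pics/a.png

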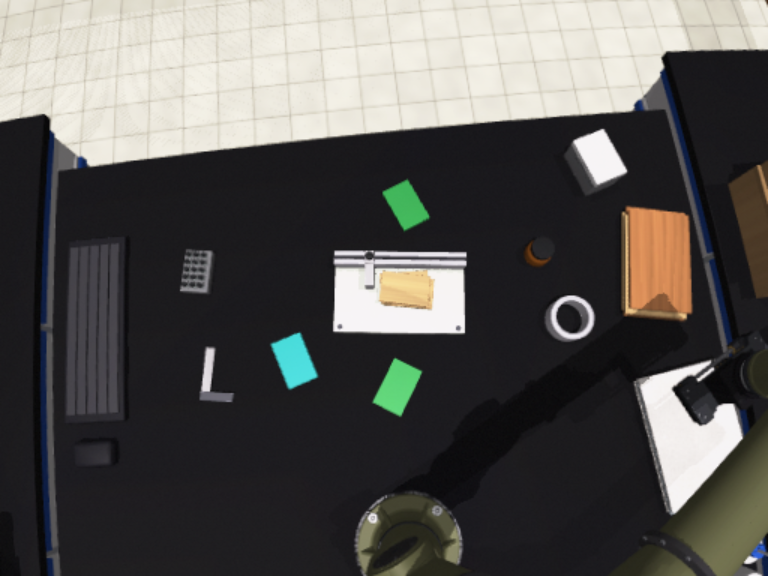

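View pics/b.png

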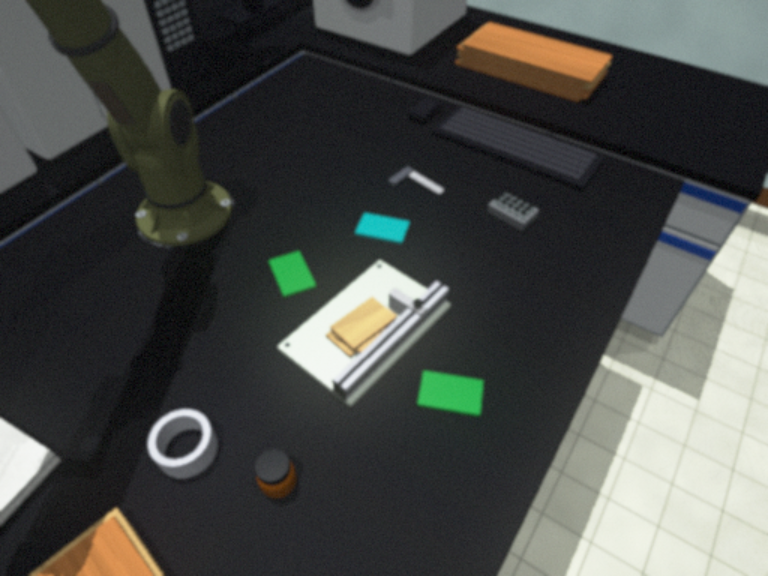

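The top view (first image) shows the wood stack on the white bed at about (405,290), the stop at (368,270), and the fence along row 258. The green and turquoise pieces are off the bed. The scene view agrees. Next I fit the fence direction and plan an approach for a close-up.

```bash
python3 - <<'E'
from h import *
for n in ['top','scene']:
    z=np.load(n+'0.npz');P=z['P'];im=z['im'].astype(int)
    X,Y,Z=P[...,0],P[...,1],P[...,2]
    f=(abs(Z-.052)<.004)&(X>.58)&(X<.68)&(Y>-.22)&(Y<.12)
    q=P[f][:,:2];c=q.mean(0);u,s,vt=np.linalg.svd(q-c,full_matrices=False);d=vt[0]*np.sign(vt[0][1])
    nrm=np.array([d[1],-d[0]])
    print(n,'fence',c.round(4),'yaw',np.degrees(np.arctan2(-d[0],d[1])),np.percentile((q-c)@nrm,[1,99]).round(4),np.percentile((q-c)@d,[1,99]).round(4))
    w=(im.min(-1)>150)&(abs(Z-.012)<.006)&(X>.4)&(X<.7)&(abs(Y+.05)<.2)
    r=cv2.minAreaRect(P[w][:,:2].astype(np.float32)*1000);print('bed rect',r)
    s=(abs(Z-.036)<.004)&(X>.5)&(X<.61)&(Y>-.13)&(Y<.005)&(im[...,0]-im[...,2]>40)
    print('stack',cv2.minAreaRect(P[s][:,:2].astype(np.float32)*1000),P[s].mean(0))
o=monitor.get_obs();T=rot(o['tool_rot']);print(T.round(3))
print('delta',T.T@(np.array([.50,-.06,.25])-o['tool_pos']))
m=camera_model('wrist');C=rot(m['attitude']);print('cam in tool',T.T@(m['xyz']-o['tool_pos']),(T.T@C).round(3))
E
```

```text
top fence [ 0.6255 -0.0562] yaw -6.5225478739815275 [-0.0404  0.0167] [-0.1459  0.1541]
bed rect ((538.2916870117188, -41.577728271484375), (300.26812744140625, 151.49917602539062), 82.79627990722656)
stack ((558.8972778320312, -56.273677825927734), (110.2149658203125, 70.14681243896484), 76.07775115966797) [ 0.55904143 -0.05618274  0.03561592]
scene fence [ 0.6273 -0.0666] yaw -6.5371208050619405 [-0.0365  0.0158] [-0.1348  0.1631]
bed rect ((556.854248046875, -43.37040710449219), (301.68353271484375, 185.17750549316406), 83.05628204345703)
stack ((560.4334106445312, -56.00828552246094), (110.7171630859375, 71.71038818359375), 77.17384338378906) [ 0.56090359 -0.05792497  0.03527863]
[[ 0.     0.899  0.437]
 [-0.     0.437 -0.899]
 [-1.    -0.     0.   ]]
delta [-0.00844211  0.42338523 -0.37731139]
cam in tool [-1.42634717e-01  7.81633095e-02 -6.44345785e-05] [[-0.    -0.279  0.96 ]
 [ 0.002 -0.96  -0.279]
 [ 1.     0.002  0.001]]
```

step_arm(deltas=[[-1,0.001,0.042,-0.028,3],[-1,0.002,0.084,-0.056,6],[-1,0.003,0.126,-0.085,9],[-1,0.004,0.168,-0.113,12],[-1,0.005,0.21,-0.141,15],[-1,0.006,0.252,-0.169,18],[-1,0.007,0.294,-0.197,21],[-1,0.008,0.336,-0.225,24],[-1,0.009,0.378,-0.254,27],[-1,0.01,0.42,-0.282,30],[-1,0.011,0.463,-0.31,32],[-1,0.012,0.504,-0.338,33]], newtons=30)

```text
time_s: 2.5
tool_pos: [0.5905, -0.0587, 0.2298]
tool_rot: [72.9, 90.0, -24.2]
force: [0.5, -0.1, -0.6]
grip_width: 0.0005
```

step_arm(deltas=[[-1,0,0,0,0],[-1,0,0,0,0],[-1,0,0,0,0]])

```text
time_s: 2.88
tool_pos: [0.5892, -0.0622, 0.2296]
tool_rot: [-5.5, 89.9, -102.7]
force: [-0.5, -0.3, -1.0]
grip_width: 0.0002
```

```bash
cat > look.py <<'E'
from h import *
import sys
tag=sys.argv[1]
o=monitor.get_obs();m=camera_model('wrist');im,d=read_camera('wrist');P=cloud('wrist',d,m)
T=rot(o['tool_rot']);print('tcp',o['tool_pos'].round(4),'F',o['force'].round(1),'t',o['time_s'],'tooly ang',np.degrees(np.arctan2(T[1,1],T[0,1])).round(2),'q',o['qpos'].round(0))
save(tag+'.png',im);np.savez(tag+'.npz',im=im,P=P)
ii=im.astype(int);X,Y,Z=P[...,0],P[...,1],P[...,2]
for t in ['stop','fence','sample_top','sample_middle','sample_bottom']:
    for r in regions_of('wrist',t)[:2]:
        q=P[r['pixels']];q=q[~np.isnan(q[:,0])]
        if len(q)<20: continue
        print(t,round(r['p'],2),np.round(r['pixel']),len(q),np.percentile(q,[1,50,99],axis=0).round(4).tolist())
E
python3 look.py w1
```

```text
tcp [ 0.5892 -0.0622  0.2296] F [-0.5 -0.3 -1. ] t 2.875 tooly ang -7.22 q [ 25.  13. -25.  92.   6.  76. -98.]
stop 0.56 [180. 168.] 1732 [[0.5675, 0.0071, 0.0107], [0.611, 0.0167, 0.0576], [0.6534, 0.0457, 0.0748]]
fence 0.58 [253. 140.] 7421 [[0.6026, -0.1985, 0.0184], [0.6312, -0.0639, 0.0514], [0.6598, 0.0964, 0.0532]]
sample_top 0.94 [254. 194.] 5078 [[0.5212, -0.1111, 0.027], [0.5651, -0.0543, 0.0353], [0.6049, 0.0005, 0.0371]]
sample_top 0.85 [ 85. 296.] 1626 [[0.4047, 0.1676, -0.0002], [0.4321, 0.2096, 0.0074], [0.4597, 0.254, 0.0092]]
sample_middle 0.58 [274. 164.] 603 [[0.5868, -0.1103, 0.0107], [0.5984, -0.0818, 0.0272], [0.6047, 0.0021, 0.035]]
sample_bottom 0.87 [258.  26.] 3747 [[0.7136, -0.1285, 0.0058], [0.7506, -0.0865, 0.0078], [0.7799, -0.0466, 0.0097]]
sample_bottom 0.75 [302. 197.] 269 [[0.5151, -0.1234, 0.0177], [0.5484, -0.1154, 0.0192], [0.5814, -0.1067, 0.0211]]
```

View pics/w1.png

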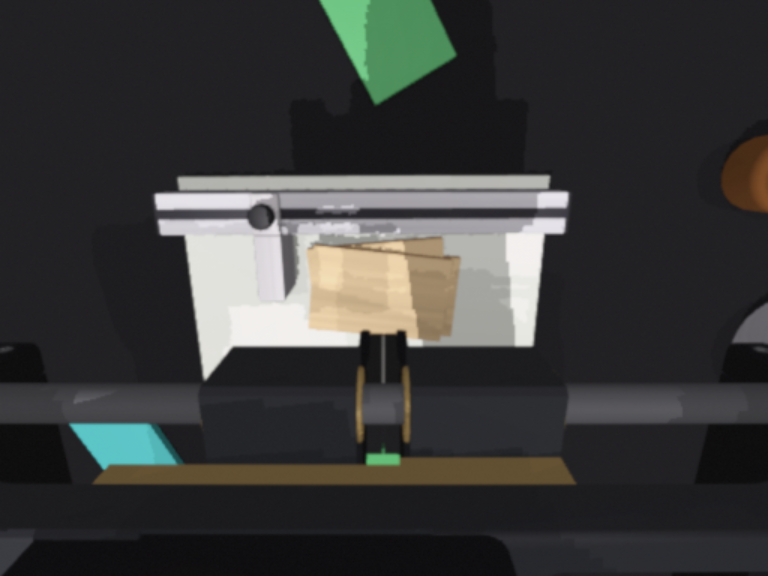

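The close-up shows the stack at about (380,290) and turned, the stop leg at (270,262) and the fence across row 212. The image's left side is world +y, and the closed fingers are at (382,400).

```bash
cat > fit.py <<'E'
from h import *
import sys
def fit(tag,ang=None):
    z=np.load(tag+'.npz');P=z['P'];im=z['im'].astype(int);X,Y,Z=P[...,0],P[...,1],P[...,2]
    f=(abs(Z-.052)<.003)&(X>.59)&(X<.68)&(Y>-.22)&(Y<.12)
    # near top edge of fence: largest row pixel per column
    cols=np.where(f.sum(0)>8)[0];e=np.array([P[np.where(f[:,c])[0].max(),c] for c in cols])
    e=e[~np.isnan(e[:,0])]
    k=np.ones(len(e),bool)
    for _ in range(8):
        a=np.polyfit(e[k,1],e[k,0],1);r=e[:,0]-np.polyval(a,e[:,1]);k=abs(r)<.0025
    yaw=-np.arctan(a[0]);print(tag,'fence edge yaw',np.degrees(yaw).round(2),'x@y=-.05',np.polyval(a,-.05).round(4),k.mean().round(2),'along',e[:,1].min(),e[:,1].max())
    return P,im,a,yaw
if __name__=='__main__':
    P,im,a,yaw=fit(sys.argv[1])
    ex=np.array([np.cos(yaw),np.sin(yaw)]);ey=np.array([-ex[1],ex[0]])
    O=np.array([np.polyval(a,-.05),-.05])
    q=P[...,:2]-O;u=q@ex;v=q@ey;Z=P[...,2]
    leg=(abs(Z-.058)<.004)&(u>-.055)&(u<-.01)&(v>.03)&(v<.13)
    print('stop leg v',np.percentile(v[leg],[1,5,50,95,99]).round(4),'u',np.percentile(u[leg],[1,99]).round(4),leg.sum())
    wood=(im[...,0]-im[...,2]>35)&(u<.01)&(u>-.14)&(v>-.13)&(v<.09)
    for n,h in (('top',.036),('mid',.028),('bot',.020)):
        s=wood&(abs(Z-h)<.003)
        p=np.stack([u[s],v[s]],-1).astype(np.float32)*1000
        if len(p)>10:
            r=cv2.minAreaRect(p);print(n,s.sum(),np.round(r[0],1),np.round(r[1],1),round(r[2],1),'u',np.percentile(p[:,0],[1,99]).round(1),'v',np.percentile(p[:,1],[1,99]).round(1))
    print('O',O,'ex',ex.round(4),'ey',ey.round(4))
E
python3 fit.py w1
```

```text
w1 fence edge yaw -6.81 x@y=-.05 0.6164 0.96 along -0.2019137487047987 0.10150211417147903
stop leg v [0.0594 0.0599 0.0689 0.0781 0.0791] u [-0.0496 -0.0102] 640
top 4924 [-53.3 -11.5] [110.2  70.6] 83.5 u [-89.4 -16. ] v [-66.2  42.9]
mid 568 [-46.8 -13. ] [ 70.  114.2] 5.1 u [-76.4  -9.5] v [-67.3  45.7]
bot 260 [-61.2 -71.9] [ 7.8 70.3] 85.5 u [-95.7 -26.4] v [-77.6 -66.3]
O [ 0.61643309 -0.05      ] ex [ 0.993  -0.1185] ey [0.1185 0.993 ]
```

step_arm(deltas=[[-1,0,-0.05,-0.002,-0.4],[-1,0.03,-0.1,-0.004,-0.4],[-1,0.08,-0.102,-0.004,-0.4],[-1,0.13,-0.102,-0.004,-0.4],[-1,0.175,-0.102,-0.004,-0.4],[-1,0.195,-0.102,-0.004,-0.4],[-1,0.195,-0.102,-0.004,-0.4]])

```text
time_s: 4.05
tool_pos: [0.4884, -0.0436, 0.0336]
tool_rot: [-98.2, 89.9, 165.2]
force: [0.4, -0.8, 0.3]
grip_width: 0.0005
```

```bash
cat > st.py <<'E'
from h import *
o=monitor.get_obs();T=rot(o['tool_rot']);O=np.array([.6164,-.05]);y=np.radians(-6.81);ex=np.array([np.cos(y),np.sin(y)]);ey=np.array([-ex[1],ex[0]])
q=o['tool_pos'][:2]-O;f=o['force']
print('u %.1f v %.1f z %.1f mm'%(q@ex*1e3,q@ey*1e3,o['tool_pos'][2]*1e3),'F u %.1f v %.1f z %.1f'%(f[:2]@ex,f[:2]@ey,f[2]),'yaw %.2f'%np.degrees(np.arctan2(T[1,1],T[0,1])),'t',o['time_s'])
E
python3 st.py
```

```text
u -127.9 v -8.8 z 33.6 mm F u 0.5 v -0.7 z 0.3 yaw -6.66 t 4.05
```

step_arm(deltas=[[-1,-0.002,0.008,0.003,0],[-1,-0.002,0.016,0.003,0],[-1,-0.002,0.021,0.003,0],[-1,-0.002,0.026,0.003,0],[-1,-0.002,0.03,0.003,0],[-1,-0.002,0.034,0.003,0],[-1,-0.002,0.038,0.003,0],[-1,-0.002,0.041,0.003,0],[-1,-0.002,0.043,0.003,0],[-1,-0.002,0.043,0.003,0]])

```text
time_s: 5.3
tool_pos: [0.5313, -0.0518, 0.0364]
tool_rot: [-33.4, 90.0, -130.1]
force: [-0.8, -1.3, -1.2]
grip_width: 0.0003
```

```bash
python3 st.py
```

```text
u -84.3 v -11.9 z 36.4 mm F u -0.6 v -1.4 z -1.2 yaw -6.67 t 5.3
```

step_arm(deltas=[[-1,0.001,0.001,0,0],[-1,0.001,0.002,0,0],[-1,0.001,0.003,0,0],[-1,0.001,0.004,0,0],[-1,0.001,0.005,0,0],[-1,0.001,0.005,0,0]])

```text
time_s: 6.05
tool_pos: [0.5323, -0.0516, 0.0346]
tool_rot: [-85.2, 89.5, 178.2]
force: [-12.4, 0.2, 6.1]
grip_width: 0.0004
```

```bash
python3 st.py; python3 look.py w2; python3 fit.py w2
```

```text
u -83.3 v -11.5 z 34.6 mm F u -12.3 v -1.3 z 6.1 yaw -6.65 t 6.05
tcp [ 0.5323 -0.0516  0.0346] F [-12.4   0.2   6.1] t 6.05 tooly ang -6.65 q [  25.   18.  -25.  111.   10.   54. -102.]
stop 0.73 [ 66. 121.] 16185 [[0.575, 0.007, 0.0158], [0.6134, 0.0142, 0.0577], [0.652, 0.0322, 0.0749]]
fence 0.64 [289.  57.] 36991 [[0.6038, -0.1622, 0.0349], [0.6273, -0.0758, 0.0516], [0.6492, 0.037, 0.0533]]
fence 0.59 [368. 160.] 1481 [[0.538, -0.1235, 0.011], [0.5744, -0.1169, 0.0195], [0.6056, -0.1068, 0.0357]]
sample_top 0.6 [249. 161.] 29710 [[0.5454, -0.1079, 0.034], [0.584, -0.0533, 0.0355], [0.6168, 0.001, 0.0369]]
sample_top 0.17 [ 64. 119.] 16339 [[0.5747, 0.007, 0.0152], [0.6133, 0.0142, 0.0577], [0.652, 0.0324, 0.0749]]
sample_bottom 0.64 [368. 161.] 1324 [[0.5378, -0.1229, 0.0181], [0.574, -0.1168, 0.0195], [0.6056, -0.11, 0.0211]]
w2 fence edge yaw -6.9 x@y=-.05 0.6152 0.93 along -0.16516969677350113 0.044248436256111814
stop leg v [0.0595 0.06   0.0687 0.0785 0.0797] u [-0.0491 -0.0104] 4811
top 29197 [-35.1  -7.3] [110.7  69.8] 89.7 u [-66.8  -0.9] v [-61.1  46.4]
bot 1338 [-35.1 -71.4] [ 7.4 68.9] 89.5 u [-68.5  -1.2] v [-74.3 -68.1]
O [ 0.61519093 -0.05      ] ex [ 0.9928 -0.1201] ey [0.1201 0.9928]
```

View pics/w2.png

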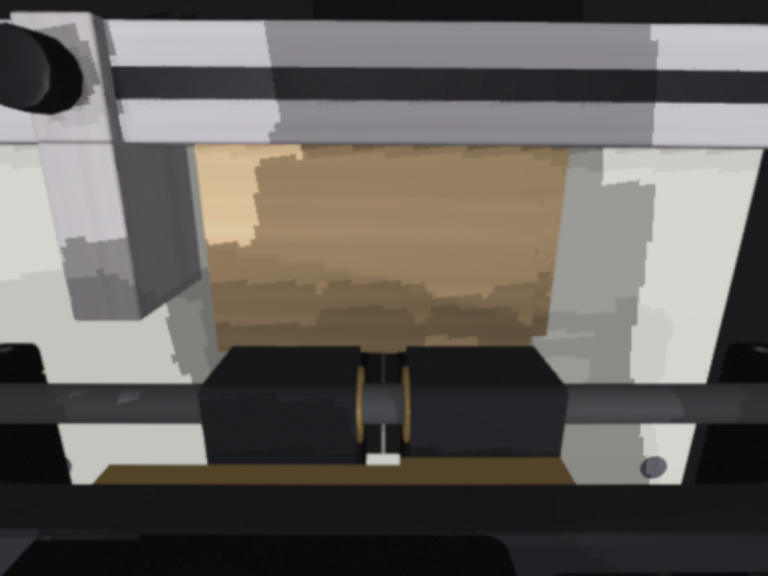

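step_arm(deltas=[[-1,-0.001,-0.01,0,0],[-1,-0.001,-0.02,0.01,0],[-1,-0.001,-0.02,0.04,0],[-1,-0.001,-0.02,0.07,0],[-1,-0.001,-0.02,0.096,0],[-1,-0.001,0.0,0.096,0],[-1,-0.001,0.025,0.096,0],[-1,-0.001,0.045,0.096,0],[-1,-0.001,0.045,0.096,0]])

```text
time_s: 7.48
tool_pos: [0.5711, -0.1534, 0.0369]
tool_rot: [90.6, 89.9, -6.0]
force: [1.1, 0.9, -0.3]
grip_width: 0.0007
```

```bash
python3 st.py
```

```text
u -32.7 v -108.0 z 36.9 mm F u 1.0 v 1.0 z -0.3 yaw -6.67 t 7.475
```

step_arm(deltas=[[-1,0.002,-0.003,-0.006,0],[-1,0.002,-0.003,-0.011,0],[-1,0.002,-0.003,-0.015,0],[-1,0.002,-0.003,-0.019,0],[-1,0.002,-0.003,-0.023,0],[-1,0.002,-0.003,-0.027,0],[-1,0.002,-0.003,-0.031,0],[-1,0.002,-0.003,-0.034,0],[-1,0.002,-0.003,-0.037,0],[-1,0.002,-0.003,-0.038,0],[-1,0.002,-0.003,-0.038,0]])

```text
time_s: 8.85
tool_pos: [0.5713, -0.1145, 0.0345]
tool_rot: [-129.9, 90.0, 133.5]
force: [1.1, -0.4, 0.3]
grip_width: 0.0
```

```bash
python3 st.py;python3 look.py w3; python3 fit.py w3
```

```text
u -37.2 v -69.4 z 34.5 mm F u 1.2 v -0.2 z 0.3 yaw -6.66 t 8.85
tcp [ 0.5713 -0.1145  0.0345] F [ 1.1 -0.4  0.3] t 8.85 tooly ang -6.66 q [ 28.  23. -23. 104.  10.  55. -96.]
stop 0.52 [  5. 218.] 274 [[0.603, 0.0093, 0.035], [0.6092, 0.011, 0.0383], [0.6176, 0.0125, 0.0429]]
fence 0.72 [220. 165.] 31795 [[0.6014, -0.1997, 0.0179], [0.6258, -0.1046, 0.0514], [0.6487, -0.0077, 0.0531]]
fence 0.51 [232. 213.] 446 [[0.5813, -0.1076, 0.0153], [0.5904, -0.1026, 0.0195], [0.5983, -0.0978, 0.0209]]
sample_top 0.8 [ 96. 229.] 11612 [[0.5475, -0.0974, 0.034], [0.595, -0.0295, 0.0355], [0.6146, 0.0093, 0.0369]]
sample_bottom 0.68 [236. 214.] 469 [[0.5806, -0.1076, 0.0153], [0.5898, -0.1025, 0.0195], [0.5983, -0.0975, 0.0209]]
w3 fence edge yaw -6.88 x@y=-.05 0.6156 0.98 along -0.20298398153613634 -0.0018920820846185654Traceback (most recent call last):
  File "fit.py", line 20, in <module>
    print('stop leg v',np.percentile(v[leg],[1,5,50,95,99]).round(4),'u',np.percentile(u[leg],[1,99]).round(4),leg.sum())
                       ~~~~~~~~~~~~~^^^^^^^^^^^^^^^^^^^^^^^
    return _quantile_unchecked(
        a, q, axis, out, overwrite_input, method, keepdims, weights)
    return _ureduce(a,
                    func=_quantile_ureduce_func,
    ...<5 lines>...
                    overwrite_input=overwrite_input,
                    method=method)
    r = func(a, **kwargs)
    result = _quantile(arr,
                       quantiles=q,
    ...<2 lines>...
                       out=out,
                       weights=wgt)
    slices_having_nans = np.isnan(arr[-1, ...])
                                  ~~~^^^^^^^^^
IndexError: index -1 is out of bounds for axis 0 with size 0
```

step_arm(deltas=[[-1,0,0,-0.0015,0],[-1,0,0,-0.003,0],[-1,0,0,-0.0045,0],[-1,0,0,-0.006,0],[-1,0,0,-0.006,0]])

```text
time_s: 9.78
tool_pos: [0.5719, -0.1082, 0.0345]
tool_rot: [-154.3, 90.0, 109.1]
force: [0.4, -0.9, -0.0]
grip_width: 0.0005
```

```bash
python3 st.py
```

```text
u -37.2 v -63.1 z 34.5 mm F u 0.5 v -0.9 z -0.0 yaw -6.63 t 9.775
```

step_arm(deltas=[[-1,0,0,-0.001,0],[-1,0,0,-0.002,0],[-1,0,0,-0.003,0],[-1,0,0,-0.004,0],[-1,0,0,-0.004,0]])

```text
time_s: 10.4
tool_pos: [0.5724, -0.1052, 0.0345]
tool_rot: [5.5, 90.0, -91.2]
force: [-0.5, -2.1, 0.0]
grip_width: 0.0007
```

```bash
python3 st.py
```

```text
u -37.2 v -60.0 z 34.5 mm F u -0.3 v -2.2 z 0.0 yaw -6.67 t 10.4
```

step_arm(deltas=[[-1,0,0,-0.001,0],[-1,0,0,-0.002,0],[-1,0,0,-0.0025,0],[-1,0,0,-0.0025,0]])

```text
time_s: 10.9
tool_pos: [0.5724, -0.1051, 0.0346]
tool_rot: [0.8, 89.8, -96.0]
force: [-0.8, -6.4, -0.7]
grip_width: 0.0005
```

```bash
python3 st.py
```

```text
u -37.2 v -59.9 z 34.6 mm F u -0.1 v -6.5 z -0.7 yaw -6.76 t 10.9
```

step_arm(deltas=[[-1,0,0,0.015,0],[-1,0,0,0.03,0],[-1,0,-0.03,0.03,0],[-1,0,-0.066,0.03,0],[-1,0,-0.07,0.0,0],[-1,0,-0.07,-0.03,0],[-1,0,-0.07,-0.058,0],[-1,0,-0.07,-0.058,0]])

```text
time_s: 11.9
tool_pos: [0.5103, -0.0342, 0.0348]
tool_rot: [161.8, 89.9, 65.3]
force: [0.8, -0.5, 0.1]
grip_width: 0.0002
```

```bash
python3 st.py;python3 look.py w4; python3 fit.py w4
```

```text
u -107.3 v 3.1 z 34.8 mm F u 0.9 v -0.4 z 0.1 yaw -6.43 t 11.9
tcp [ 0.5103 -0.0342  0.0348] F [ 0.8 -0.5  0.1] t 11.9 tooly ang -6.43 q [  25.   15.  -26.  114.    9.   52. -102.]
stop 0.88 [95. 81.] 10869 [[0.5744, 0.0094, 0.0361], [0.6044, 0.0181, 0.0577], [0.631, 0.0333, 0.0595]]
fence 0.96 [302.  24.] 20912 [[0.6022, -0.1578, 0.0142], [0.6177, -0.0633, 0.0511], [0.6348, 0.067, 0.0531]]
sample_top 0.77 [254. 115.] 34677 [[0.5429, -0.0955, 0.034], [0.5834, -0.0408, 0.0356], [0.6173, 0.0135, 0.0371]]
w4 fence edge yaw -6.89 x@y=-.05 0.615 0.96 along -0.1467705881874391 0.05522760054418632
stop leg v [0.0597 0.0601 0.0689 0.0786 0.0796] u [-0.049  -0.0103] 5543
top 34601 [-36.2   5. ] [111.   70.3] 89.6 u [-70.1  -1.9] v [-48.7  58.9]
O [ 0.61502399 -0.05      ] ex [ 0.9928 -0.1199] ey [0.1199 0.9928]
```

View pics/w4.png

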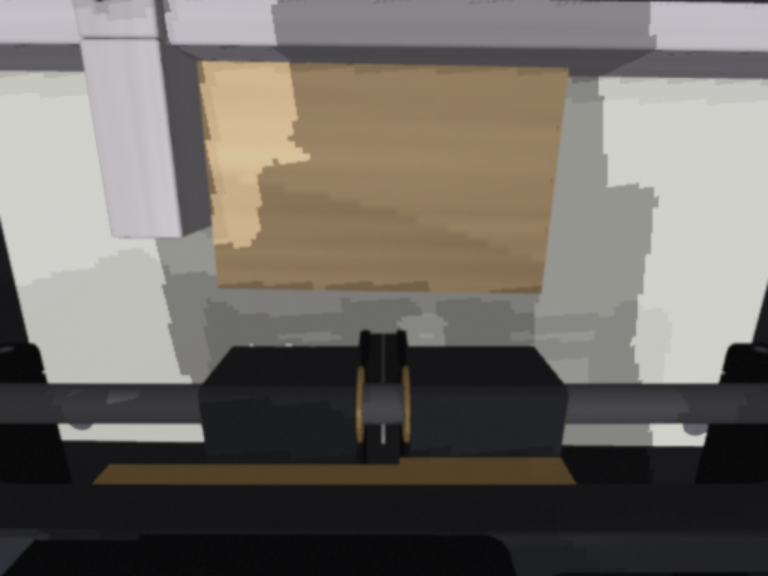

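step_arm(deltas=[[-1,0,0.008,0,0],[-1,0,0.014,0,0],[-1,0,0.018,0,0],[-1,0,0.021,0,0],[-1,0,0.023,0,0],[-1,0,0.025,0,0],[-1,0,0.0265,0,0],[-1,0,0.0265,0,0]])

```text
time_s: 13.2
tool_pos: [0.5338, -0.0392, 0.0339]
tool_rot: [-84.2, 89.7, 179.1]
force: [-5.6, 1.7, 3.5]
grip_width: 0.0003
```

```bash
python3 st.py
```

```text
u -83.3 v 0.9 z 33.9 mm F u -5.8 v 1.0 z 3.5 yaw -6.65 t 13.2
```

step_arm(deltas=[[-1,0,-0.004,0,0],[-1,-0.006,-0.004,0,0],[-1,-0.008,-0.004,0,0],[-1,-0.008,-0.002,-0.001,0],[-1,-0.008,0,-0.001,0],[-1,-0.007,0.001,-0.0015,0],[-1,-0.006,0.002,-0.0015,0],[-1,-0.005,0.002,-0.0015,0],[-1,-0.004,0.002,-0.0015,0]])

```text
time_s: 14.32
tool_pos: [0.5341, -0.0379, 0.0372]
tool_rot: [-84.4, 89.4, 178.9]
force: [-10.2, 1.2, 6.0]
grip_width: 0.0003
```

```bash
python3 st.py
```

```text
u -83.2 v 2.3 z 37.2 mm F u -10.2 v -0.0 z 6.0 yaw -6.65 t 14.325
```

step_arm(deltas=[[-1,0.0005,0.0005,-0.0003,0],[-1,0.001,0.001,-0.0003,0],[-1,0.0015,0.001,-0.0003,0],[-1,0.0015,0.001,-0.0003,0],[-1,0.0015,0.001,-0.0003,0]])

```text
time_s: 14.95
tool_pos: [0.5341, -0.0377, 0.0354]
tool_rot: [-84.0, 89.3, 179.3]
force: [-11.7, 0.1, 7.6]
grip_width: 0.0004
```

```bash
python3 st.py; python3 look.py w5; python3 fit.py w5
```

```text
u -83.2 v 2.5 z 35.4 mm F u -11.6 v -1.3 z 7.6 yaw -6.66 t 14.95
tcp [ 0.5341 -0.0377  0.0354] F [-11.7   0.1   7.6] t 14.95 tooly ang -6.66 q [  24.   18.  -26.  110.   10.   54. -103.]
stop 0.84 [ 93. 105.] 13821 [[0.5757, 0.007, 0.0378], [0.6185, 0.0157, 0.058], [0.6521, 0.0321, 0.075]]
fence 0.63 [292.  59.] 35785 [[0.6061, -0.1481, 0.0496], [0.6291, -0.0628, 0.0516], [0.6528, 0.0523, 0.0533]]
sample_top 0.78 [253. 163.] 29842 [[0.5466, -0.0961, 0.0339], [0.5855, -0.0409, 0.0355], [0.6186, 0.0134, 0.0372]]
sample_middle 0.39 [ 93. 110.] 14087 [[0.5751, 0.007, 0.0371], [0.6185, 0.0158, 0.058], [0.6525, 0.0328, 0.075]]
w5 fence edge yaw -6.88 x@y=-.05 0.6152 0.95 along -0.15305715119125574 0.05844184009314901
stop leg v [0.0596 0.0599 0.0689 0.0785 0.0795] u [-0.049  -0.0102] 4674
top 28491 [-35.    5.1] [110.5  69.7] 89.7 u [-66.9  -1. ] v [-48.6  58.7]
O [ 0.61522019 -0.05      ] ex [ 0.9928 -0.1199] ey [0.1199 0.9928]
```

View pics/w5.png

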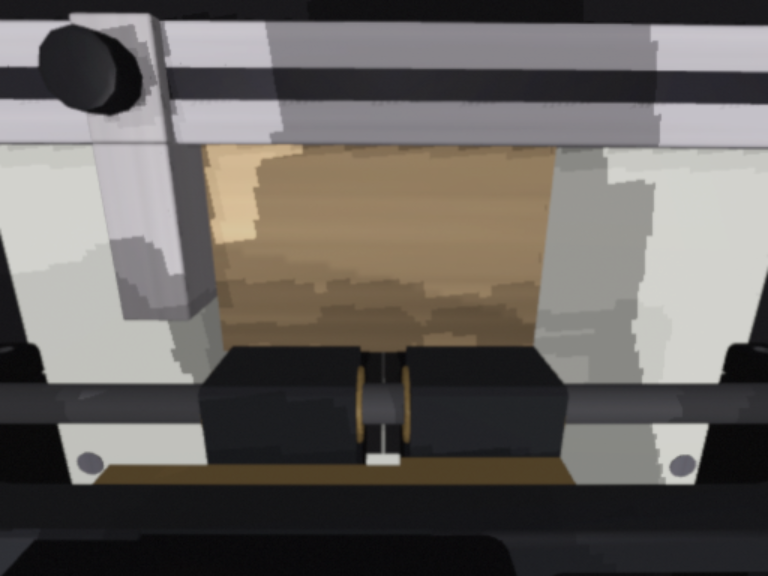

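step_arm(deltas=[[-1,0,0,0,0],[-1,0,0,0,0],[-1,0,0,0,0],[-1,0,0,0,0],[-1,0,0,0,0],[-1,0,0,0,0],[-1,0,0,0,0],[-1,0,0,0,0]])

```text
time_s: 16.25
tool_pos: [0.5341, -0.0376, 0.0354]
tool_rot: [-83.9, 89.3, 179.4]
force: [-11.6, 1.1, 6.2]
grip_width: 0.0005
```

```bash
python3 st.py
```

```text
u -83.2 v 2.5 z 35.4 mm F u -11.7 v -0.2 z 6.2 yaw -6.65 t 16.25
```

step_arm(deltas=[[-1,0,0.0005,0,0],[-1,0.0005,0.001,0,0],[-1,0.0007,0.001,0,0],[-1,0.0007,0.001,0,0],[-1,0.0007,0.001,0,0],[-1,0.0007,0.001,0,0]])

```text
time_s: 17.0
tool_pos: [0.5341, -0.0376, 0.0346]
tool_rot: [-84.0, 89.2, 179.4]
force: [-14.9, 0.6, 8.7]
grip_width: 0.0003
```

step_arm(deltas=[[-1,0,0,0,0],[-1,0,0,0,0],[-1,0,0,0,0],[-1,0,0,0,0]])

```text
time_s: 17.5
tool_pos: [0.5341, -0.0376, 0.0346]
tool_rot: [-84.1, 89.2, 179.2]
force: [-13.9, 0.8, 8.5]
grip_width: 0.0004
```

```bash
python3 st.py; python3 look.py w6|grep -E 'tcp|sample_top'; python3 fit.py w6;python3 st.py
```

```text
u -83.2 v 2.5 z 34.6 mm F u -13.9 v -0.8 z 8.5 yaw -6.65 t 17.5
tcp [ 0.5341 -0.0376  0.0346] F [-13.9   0.8   8.5] t 17.5 tooly ang -6.65 q [  24.   19.  -26.  110.   10.   54. -103.]
sample_top 0.81 [252. 160.] 29685 [[0.5472, -0.0956, 0.0341], [0.5857, -0.0409, 0.0355], [0.6185, 0.0132, 0.037]]
w6 fence edge yaw -6.88 x@y=-.05 0.6152 0.95 along -0.1512187085803798 0.05885984730833072
stop leg v [0.0596 0.06   0.0689 0.0785 0.0795] u [-0.049  -0.0104] 4735
top 28657 [-35.1   5.2] [110.9  70. ] 89.7 u [-66.6  -0.9] v [-48.7  58.7]
O [ 0.61520814 -0.05      ] ex [ 0.9928 -0.1198] ey [0.1198 0.9928]
u -83.2 v 2.6 z 34.6 mm F u -14.5 v -0.8 z 8.5 yaw -6.65 t 17.8
```

```bash
python3 -c "
from cell import env
print(env.sign_off())"
```

```text
the job is handed in; nothing more can be done
None
```

I squared the stack against the fence and the end stop and handed the job in at about 18 s, still holding the diagonal push. I don't have a verdict, because the hand-in reports none.

I tapped the near long side towards the fence, then the free end towards the stop, then the near long side once more. The final push uses the closed fingers on the near long side, towards the fence and down.

Last checks before hand-in:
- **Push:** about 14.5 N towards the fence and 8.5 N down, around 16.5 N in total. It stayed steady while holding. I could not read the bed and fence loads directly. From the wrist force I put the bed at about 10 N and the fence at 11 N or more.
- **Top sample:** its centre measured 35.1 mm from the fence and about 54.5 mm from the stop. It was about 0.3° off square and its upper face was 24 mm above the bed.
- **Lower two samples:** the top one hides them, so I could not measure them. No edge showed past it at the free end, and the fingers had pushed them together with it.
- **Clearance:** the fingertips were about 3.6 mm above the bed.
- **Other things on the bench:** no force or contact showed near the tape, jar, square, rack or coloured look-alikes. I did not re-measure their positions.

One thing differs from your wording. The tool could not be tilted, so the downward part of the push comes from finger friction on the long side face, not from bearing on the upper edge itself.

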